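Snap a supply pipe into the spring clips of a bathroom panel

ROBOT

A 6-joint arm with a two-finger parallel gripper is mounted at the origin on the work surface. World frame = base frame: x ahead of the robot, y to its left, z up, the work surface at z = 0. Lengths are in m, angles in rad, forces in N, time in s.
With the tool pointing down it reaches from about 0.25 to 0.725 m from the base axis. Payload 4 kg.
Tool frame: the origin (TCP) lies where the fingers leave the gripper's body, on its centre line; the fingertips stand 73 mm ahead of it and the grasp point (between the pads) lies 54 mm ahead of it (bot.tip_reach is the z of the fingertips in the tool frame, in m); z points along the fingers, x is the direction in which the jaws open and shut, and the axes are right-handed (so a half turn about z gives the same grasp; the last joint's range is limited). The gripper opens to 85 mm and grips with 20 to 120 N. Pads are 22 mm wide; open, the fingers measure 114 mm over their backs; the gripper's body (76 mm by 85 mm) begins 54 mm behind the grasp point. The pads swing forward as they close: fully open they stand 13 mm farther back than shut.
Start: joints at [1.275, 0.241, 0.005, 1.335, 0, 1.571], TCP at [0.146, 0.478, 0.304] pointing down, gripper open.
Joint ranges: [-2.72, 2.72], [-1.05, 1.87], [-1.09, 1.28], [-1.99, 2.15], [-1.42, 1.44], [-3.14, 3.14]. Speed limits (rad/s): [2.79, 2.79, 3.14, 3.14, 3.14, 3.14].

INTERFACE

Orientations are given as a unit quaternion [x, y, z, w].
In Python, from workcell import bot, vision, job_done gives the robot as it stands.
- The arm moves only by the tool drive_tool, never from a script. Its argument "steps" is one flat list of numbers, 7 for each row, row after row: the shift along the tool's x, y, z in m, then the turn, a rotation vector about the tool's x, y, z in degrees, then the closure, from -1 (fully open) to 1 (shut). A call has 1 to 8 rows; each row shifts and turns the commanded pose from where the row before left it, along the tool's axes as they then stand; what a row does not reach is not made up. A row lasts 1/12 s, in which the tool goes at most 41.7 mm and 7.16 degrees, less where a joint would pass 70% of its speed; a pose out of reach is approached as far as the arm can. A call is refused whole if a number of a shift passes 0.0417 or a number of a turn 7.16, either way. A call with a gripper value outside its range is refused whole. The fingers move at their own pace and stop on an object; the grip force is fixed at half the most. Time passes only in rows, so rows that do not move let the fingers close. It gives the time, the measured TCP pose, the force and the opening at its end, in the units of the state.
- bot.get_obs(): the state, without advancing time (a new reading comes with each control period).
- vision.camera(name): name is "scene" or "top" or "wrist"; returns (picture, depth): 400x640x3 uint8, red, green, blue; 400x640 float32, m along the optical axis (not along the pixel's ray), 0 where there is no reading.
- vision.camera_model(name): a dict with "mtx" (3x3 intrinsics, pixels), "rvec" (rotation vector, rad) and "tvec" (3), from world to camera coordinates, as OpenCV has them. Camera axes: x right, y down, z forward; pixel columns grow to the right and rows downward; lengths in m; the calibration is good to about 2 mm. A picture is of the moment at which its call begins: read the wrist's pose just before it. camera_model takes no time and is no camera call; for the wrist camera it gives the pose at the moment of the call.
- job_done(): hands the job in, once; it reports no verdict.
The state is a dict: "clock": time; "joint_pos": joint angles; "joint_vel": joint speeds; "tau": joint torques, N m; "eef_pos": TCP position; "tool_rot": TCP orientation; "ft_force": force on the tool from outside, world axes, zero at the start; "ft_torque": the same for the moment, N m; "grip_width": finger opening in m.
Only numpy, scipy, OpenCV 4.12 (cv2) and the standard library are available. Lean on these libraries where they do the work, as an engineer would, in place of code of your own. Each camera call takes 0.05 s, during which the arm holds its last target.

TASK

Get the rubbing stone out from between the two pipe clips on the tiled panel, then lay the thick copper pipe across the open mouths of both clips, its long-nut end towards the stop valve and the whole nut between the clip and the valve, and let go of it there. Then press it straight down until both clips have snapped round it and it lies fully home and level. Leave the thin pipe, the filling knife, the bottle and the tape measure where they are.

Things in the scene. Friction and masses are not known exactly. Their poses are not given: they have to be found in the camera images.
- panel: Fixed tiled panel lying flat, 12 mm thick. Origin: underside (table height), midway between the two clips; x along the pipe's run towards the stop valve, y across, z up. Board x = -140 to +175 mm, y = -80 to +80. Grey plastic spring clips at x = -55 and +55. A pipe laid in their mouths rests with its axis at about z = 54.5 mm; pressed home it sits at z = 37 (its top at 48).
- valve_clip (a point): The clip nearer the valve, at the height of the seated pipe's axis (37 mm above the table; 25 above the panel). 12 mm long along the pipe, 36 mm wide over the flared tips, which reach 54 mm above the table. Two fingers bend outwards; the slippery mouth narrows to 16 mm at 46 mm above the table. A fixed saddle holds the pipe. It snaps at about 5 to 10 N.
- far_clip (a point): The same point of the other, identical clip, 110 mm away. Between the clips there are 98 mm of bare panel.
- valve (a point): Mouth of the fixed chrome stop valve, at x = 143 mm on the panel, on the seated pipe's axis. The valve reaches 36 mm back from it, 71 mm above the table, with a 50 mm cross handle along the panel's y.
- pipe: Loose thick copper pipe, 22 mm diameter, 230 mm long in all, 0.14 to 0.24 kg, lying on two brass hexagons (34 mm across flats), axis 17 mm above the table. Origin: on the axis at mid-length; x along the axis towards the long nut (x = 89 to 115 mm); the thin collar is at x = -115 to -109 mm; bare tube between. Balance point about 14 mm from the origin towards the nut.
- nut_end (a point): Centre of the pipe's end face at the long nut (x = +115 mm on the pipe). Properly seated it is 95 to 137 mm from the panel's origin along the panel's x, best about 115.
- collar_end (a point): Centre of the pipe's end face at the thin collar (x = -115 mm on the pipe).
- rubbing_stone: Loose grey rubbing stone, a block 90 x 40 x 36 mm high, about 0.25 kg, lying on the panel between the clips, across the channel, where it keeps the pipe out. Origin: centre of its underside; x along its 90 mm length. It is out of the way with its centre more than 62 mm to either side of the channel's centre line (panel y), or off the panel. It slides when pushed at its end.
- thin_pipe: Bystander: thin copper pipe, 15 mm diameter, 160 mm long, with hexagons 24 mm across flats at both ends, lying beside the thick pipe and parallel to it, 62 to 74 mm off. Origin: on its axis at mid-length, x along it. Must not be moved by more than 30 mm.
- filling_knife: Bystander: filling knife lying flat on the other side of the thick pipe, 68 to 80 mm off, about 165 mm long, 50 mm wide at the blade, 16 mm high. Origin: underside of the middle of it; x from the black handle to the steel blade. Must not be moved by more than 30 mm.
- bottle: Bystander: closed white bottle, 48 mm diameter, 150 mm high, standing between the two halves of the table. Origin: centre of its underside. Must not be moved by more than 30 mm.
- tape_measure: Bystander: tape measure 44 x 34 x 46 mm high. Origin: centre of its underside. Must not be moved by more than 30 mm.
Mind the look-alikes: they are no part of the job. Leave any purple or turquoise look-alike of the pipe alone.

How it is judged:
By the outcome, as a careful person would: the job done as asked, in the order asked, and still so for the second after the job is handed in, with the robot touching nothing.
It also fails if it takes over 61 s, if anything falls off the work surface, if the arm or the gripper's body presses on something with over 40 N, if the wrist force passes 120 N, or if a joint passes its speed limit or range.

## Working session

There is one attempt and no reset: what is moved stays moved. The work goes in short steps, Python scripts to look and compute and a tool call to move; the robot and the scene stay as the last step left them, time stands still between calls to the robot, and variables do not carry over. Pictures are saved under pics/ and viewed, and the job is handed in when it is done.

Besides the shell and the picture viewer there is one more tool, called after "Emit:" by a JSON object that holds its "method" and its "body". drive_tool: Moves the arm, as the interface text tells. Its arguments: {"type":"object","properties":{"steps":{"type":"array"}},"required":["steps"]}

```bash
mkdir -p pics; ls; cat > h.py <<'E'
import numpy as np, cv2, pickle
from scipy.spatial.transform import Rotation as R
def snap(name,tag):
    from workcell import bot,vision
    m=vision.camera_model(name); im,d=vision.camera(name)
    pickle.dump((m,im,d),open(f'{tag}.pkl','wb')); cv2.imwrite(f'pics/{tag}.png',im[:,:,::-1]); return m,im,d
def load(tag): return pickle.load(open(f'{tag}.pkl','rb'))
def cam(m):
    Rm=cv2.Rodrigues(np.array(m['rvec'],float))[0]; t=np.array(m['tvec'],float).ravel(); return np.array(m['mtx']),Rm,t
def ray(m,uv,z):
    K,Rm,t=cam(m); uv=np.atleast_2d(uv).astype(float)
    d=np.c_[uv,np.ones(len(uv))]@np.linalg.inv(K).T@Rm; c=-Rm.T@t
    return c+d*((z-c[2])/d[:,2])[:,None]
def cloud(m,d):
    K,Rm,t=cam(m); v,u=np.mgrid[:d.shape[0],:d.shape[1]]
    p=np.stack([u,v,np.ones_like(u)],-1)@np.linalg.inv(K).T*d[...,None]
    return (p-t)@Rm
def proj(m,P): return cv2.projectPoints(np.atleast_2d(P).astype(float),np.array(m['rvec'],float),np.array(m['tvec'],float),np.array(m['mtx']),None)[0][:,0]
E
python3 - <<'E'
from h import *
from workcell import bot
o=bot.get_obs(); print(o)
for n in('top','scene'):
    m,im,d=snap(n,n+'0'); print(n,m)
E
```

```text
pics
{'clock': 0.0, 'joint_pos': array([ 1.27503108e+00,  2.41425908e-01,  3.72076387e-03,  1.33518655e+00,
       -1.36860921e-06,  1.57080390e+00]), 'joint_vel': array([-9.62725707e-04,  1.88606193e-03, -2.17767527e-03, -6.46375517e-05,
        4.87920600e-04, -1.55063152e-03]), 'tau': array([ 5.56987015e-04, -3.72315037e+01,  2.52410334e+01,  1.68899941e-02,
       -1.01510045e-04, -7.72108905e-06]), 'eef_pos': array([0.14559733, 0.47783359, 0.30300501]), 'tool_rot': array([ 8.03578800e-01,  5.95197458e-01, -8.41485650e-04,  6.24135869e-04]), 'ft_force': array([-2.50637396e-01, -3.88042860e-01,  2.90540672e-04]), 'ft_torque': array([-0.03398126,  0.01161427, -0.00679486]), 'grip_width': 0.08515447695766123}
top {'mtx': array([[463.12823537,   0.        , 318.70322046],
       [  0.        , 463.12823537, 206.28256937],
       [  0.        ,   0.        ,   1.        ]]), 'rvec': array([ 2.12502527, -2.12953897,  0.21273328]), 'tvec': array([-0.00409679,  0.5202673 ,  1.23832821])}
scene {'mtx': array([[366.67163824,   0.        , 323.46312882],
       [  0.        , 366.67163824, 200.55661058],
       [  0.        ,   0.        ,   1.        ]]), 'rvec': array([ 1.63746642,  2.26036326, -0.59809991]), 'tvec': array([ 0.14921736, -0.40356851,  1.22592316])}
```

View pics/top0.png

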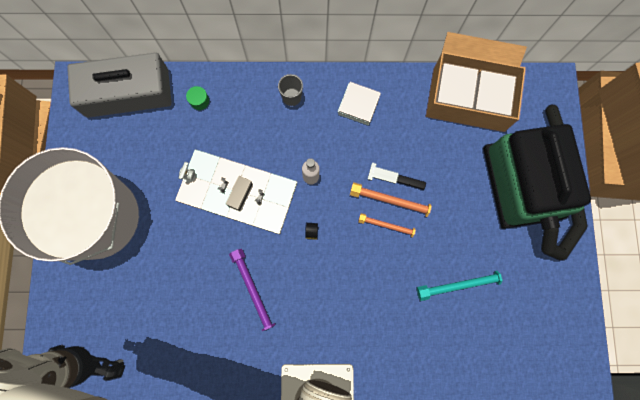

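View pics/scene0.png

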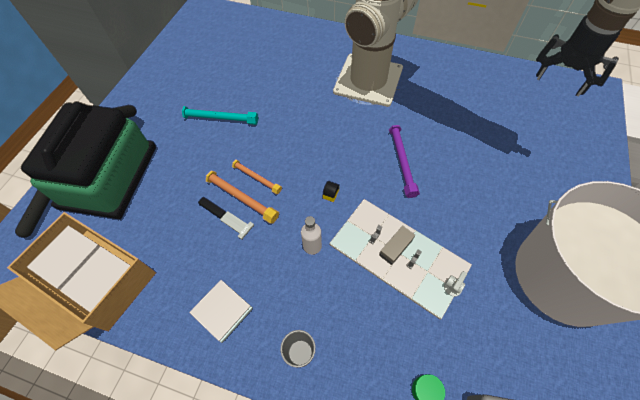

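The thick copper pipe is the orange one from nut (355,190) to collar (430,210). The thin copper pipe is at (362,218)-(414,232), and the purple (252,290) and turquoise (460,287) ones are look-alikes to leave. I'll confirm that with a crop and measure.

```bash
python3 - <<'E'
from h import *
m,im,d=load('top0')
c=im[140:245,170:440,::-1]; cv2.imwrite('pics/crop0.png',cv2.resize(c,None,fx=2.95,fy=2.95,interpolation=cv2.INTER_CUBIC))
P=cloud(m,d)
hsv=cv2.cvtColor(im,cv2.COLOR_RGB2HSV)
H,S,V=[hsv[...,i].astype(int) for i in range(3)]
mask=((H<28)&(S>120)&(V>80)).astype(np.uint8); mask[:, :345]=0; mask[:,445:]=0;mask[:170]=0;mask[250:]=0
n,l,st,ce=cv2.connectedComponentsWithStats(mask)
for i in range(1,n):
    if st[i,4]<30: continue
    ys,xs=np.nonzero(l==i); print(st[i],ce[i])
    Q=P[ys,xs]; 
    r=ray(m,np.c_[xs,ys],0.024); 
    rect=cv2.minAreaRect(r[:,:2].astype(np.float32)); print('rect',rect, 'z',np.percentile(Q[:,2],[10,50,95]))
    print(cv2.boxPoints(rect))
# panel: whitish region by height
wm=((P[...,2]>0.006)&(S<60)&(V>150)).astype(np.uint8); wm[:, :170]=0; wm[:,300:]=0; wm[:145]=0; wm[238:]=0
n,l,st,ce=cv2.connectedComponentsWithStats(wm); i=1+np.argmax(st[1:,4]); ys,xs=np.nonzero(l==i)
r=ray(m,np.c_[xs,ys],0.012); rect=cv2.minAreaRect(r[:,:2].astype(np.float32)); print('panel',rect,cv2.boxPoints(rect), st[i])
print('panel z',np.median(P[ys,xs,2]), 'table z',np.median(P[270:300,300:400,2]))
E
```

```text
[350 183  81  34 645] [388.48062016 198.74108527]
rect ((0.5454226136207581, -0.20938026905059814), (0.23133181035518646, 0.03791067376732826), 73.8232192993164) z [0.02149735 0.02685399 0.03558184]
[[ 0.49499306 -0.3151856 ]
 [ 0.5314027  -0.32574755]
 [ 0.59585214 -0.10357493]
 [ 0.5594425  -0.09301299]]
[359 214  56  23 291] [386.21305842 224.8419244 ]
rect ((0.47188952565193176, -0.19674347341060638), (0.15979337692260742, 0.025929993018507957), 74.62454986572266) z [0.01442483 0.0186295  0.02540531]
[[ 0.4382045  -0.270343  ]
 [ 0.46320644 -0.27721816]
 [ 0.5055746  -0.12314394]
 [ 0.4805726  -0.11626878]]
panel ((0.5767552256584167, 0.24020613729953766), (0.33294180035591125, 0.16171517968177795), 72.034912109375) [[0.44849402 0.10679111]
 [0.60232466 0.05691208]
 [0.70501643 0.37362117]
 [0.5511858  0.42350018]] [ 175  150  122   84 5618]
panel z 0.012389959035182477 table z -0.0002685172772731632
```

View pics/crop0.png

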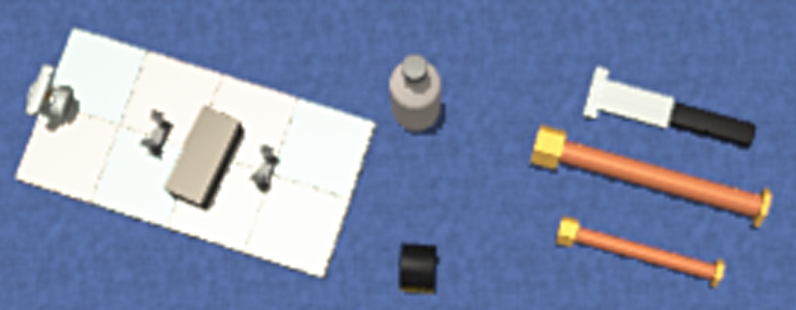

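Crop confirms it: the thick orange pipe has its long nut at crop (548,148) and its collar at (765,208). The thin orange one lies below it and the knife above. The stone is at crop (205,157), between the clips at (158,135) and (265,168). Next I measure the stone and clips.

```bash
python3 - <<'E'
from h import *
m,im,d=load('top0'); P=cloud(m,d); z=P[...,2]
reg=np.zeros(z.shape,bool); reg[150:235,175:300]=1
s=reg&(z>0.040)&(z<0.053); 
n,l,st,ce=cv2.connectedComponentsWithStats(s.astype(np.uint8))
for i in range(1,n):
    if st[i,4]<4: continue
    ys,xs=np.nonzero(l==i); Q=P[ys,xs]; print(st[i],Q.mean(0),cv2.minAreaRect(Q[:,:2].astype(np.float32)))
for uv in [(188,173),(311,165),(311,230),(237,256),(268,326)]:
    print(uv, P[uv[1],uv[0]])
o=np.array([.5686,.2150]);a=np.deg2rad(72.03)
for px in [(223,186),(260,197)]: print(ray(m,px,.045))
E
```

```text
[179 168   3   7   7] [0.62152162 0.38475066 0.04988993] ((0.6217812895774841, 0.38474318385124207), (0.0028989682905375957, 0.01746179722249508), 64.39418029785156)
[184 169  10  11  61] [0.61330308 0.35981076 0.0471536 ] ((0.6146559715270996, 0.36069485545158386), (0.02022615633904934, 0.025798313319683075), 67.78126525878906)
[221 177   5   5  11] [0.59667365 0.26404328 0.04910166] ((0.5970965027809143, 0.26447150111198425), (0.010556628927588463, 0.00799272395670414), 45.704227447509766)
[225 176  26  34 457] [0.56024118 0.22051068 0.04762902] ((0.5609821081161499, 0.22037434577941895), (0.040839049965143204, 0.09032201766967773), 66.68779754638672)
[217 187   5   4  12] [0.57234926 0.27236184 0.04923969] ((0.572399914264679, 0.2719693183898926), (0.011699499562382698, 0.009746402502059937), 66.6561050415039)
[258 189   5   5  16] [0.56284689 0.15919376 0.04919206] ((0.5636152625083923, 0.159749835729599), (0.011750512756407261, 0.011241788975894451), 59.90555953979492)
[254 198   6   4  13] [0.53889403 0.16769689 0.04824866] ((0.5381036996841431, 0.1674894392490387), (0.011459634639322758, 0.010367359034717083), 69.26912689208984)
(188, 173) [0.61473491 0.36062323 0.05355239]
(311, 165) [0.61120746 0.01564312 0.14724223]
(311, 230) [0.45379887 0.0162121  0.04934812]
(237, 256) [0.38374325 0.21917209 0.03858464]
(268, 326) [0.19704764 0.13121077 0.03655331]
[[0.57931983 0.26319937 0.045     ]]
[[0.54767479 0.1588353  0.045     ]]
```

```bash
cat >> h.py <<'E'
def go(target,yaw,tag=''):
    """prints remaining shift in tool axes (m) and the turn about tool z (deg)"""
    from workcell import bot
    o=bot.get_obs(); Rt=R.from_quat(o['tool_rot'])
    dx=Rt.inv().apply(np.array(target)-o['eef_pos'])
    y=np.deg2rad(yaw); X=np.array([np.cos(y),np.sin(y),0]);Z=np.array([0,0,-1.]);G=R.from_matrix(np.c_[X,np.cross(Z,X),Z])
    rv=(Rt.inv()*G).as_rotvec(degrees=True)
    xa=Rt.as_matrix()[:,0]
    print(tag,'t',round(o['clock'],2),'pos',o['eef_pos'].round(4),'yaw',np.degrees(np.arctan2(xa[1],xa[0])).round(2),'shift',dx.round(4),'turn',rv.round(2),'F',o['ft_force'].round(1),'w',o['grip_width'].round(4))
E
```

Emit:
{"method": "drive_tool", "body": {"steps": [-0.0077,0.028,0,0,0,0,-1,-0.0077,0.028,0,0,0,0,-1,-0.0077,0.028,0,0,0,0,-1,-0.0077,0.028,0,0,0,0,-1,-0.0077,0.028,0,0,0,0,-1,-0.0077,0.028,0,0,0,0,-1,-0.0077,0.028,0,0,0,0,-1,-0.0077,0.028,0,0,0,0,-1]}}

```text
clock: 0.77
eef_pos: [0.3429, 0.3529, 0.3035]
tool_rot: [0.804, 0.595, -0.0, 0.0]
ft_force: [0.1, -0.2, -0.9]
grip_width: 0.0853
```

Emit:
{"method": "drive_tool", "body": {"steps": [-0.0077,0.028,0,0,0,0,-1,-0.0077,0.028,0,0,0,0,-1,-0.0077,0.028,0,0,0,0,-1,-0.0077,0.028,0,0,0,0,-1,-0.0077,0.028,0,0,0,0,-1,-0.0077,0.028,0,0,0,0,-1,0,0,0,0,0,6.3,-1,0,0,0,0,0,0,-1]}}

```text
clock: 1.43
eef_pos: [0.4903, 0.2596, 0.3029]
tool_rot: [0.836, 0.548, -0.001, -0.0]
ft_force: [0.0, 0.3, -0.2]
grip_width: 0.0851
```

```bash
python3 - <<'E'
from h import *
go([.536,.231,.2],66.7)
m,im,d=snap('wrist','w1'); print(m)
E
```

```text
Traceback (most recent call last):
  File "h.py", line 27, in go
    print(tag,'t',round(o['clock'],2),'pos',o['eef_pos'].round(4),'yaw',np.degrees(np.arctan2(xa[1],xa[0])).round(2),'shift',dx.round(4),'turn',rv.round(2),'F',o['ft_force'].round(1),'w',o['grip_width'].round(4))
                                                                                                                                                                                           ^^^^^^^^^^^^^^^^^^^^^
AttributeError: 'float' object has no attribute 'round'
```

```bash
sed -i "s/o\['grip_width'\].round(4)/round(float(o['grip_width']),4)/" h.py; python3 - <<'E'
from h import *
go([.536,.231,.2],66.7)
m,im,d=snap('wrist','w1'); print(m)
E
```

```text
t 1.43 pos [0.4903 0.2596 0.3029] yaw 66.48 shift [-0.0079  0.0534  0.1028] turn [-0.07  0.07 -0.22] F [ 0.   0.3 -0.2] w 0.0851
{'mtx': array([[311.26270817,   0.        , 319.18857713],
       [  0.        , 311.26270817, 194.88256853],
       [  0.        ,   0.        ,   1.        ]]), 'rvec': array([-2.38369001, -1.56319344, -0.26100186]), 'tvec': array([-0.4343508 , -0.3690061 ,  0.26831297])}
```

View pics/w1.png

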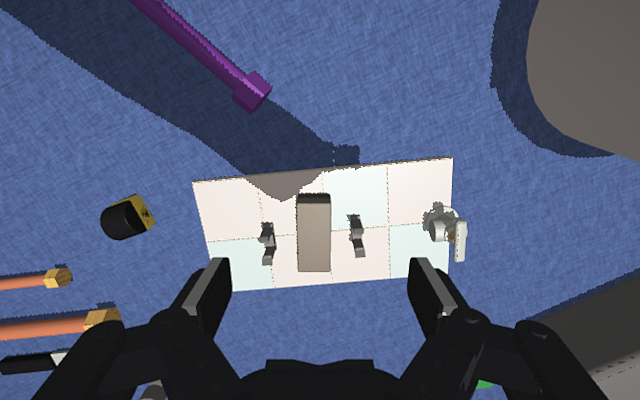

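The wrist view shows the stone at (313,232) between the clips at (267,242) and (356,235), with the valve at (445,228). I'll refine the positions from its depth.

```bash
python3 - <<'E'
from h import *
m,im,d=load('w1'); P=cloud(m,d); z=P[...,2]
reg=np.zeros(z.shape,bool); reg[150:290,200:480]=1; reg[255:,:235]=0; reg[255:,405:]=0
s=reg&(z>0.042)&(z<0.056)
n,l,st,ce=cv2.connectedComponentsWithStats(s.astype(np.uint8))
for i in range(1,n):
    if st[i,4]<6: continue
    ys,xs=np.nonzero(l==i); Q=P[ys,xs]; print(st[i],Q.mean(0).round(4),cv2.minAreaRect(Q[:,:2].astype(np.float32)))
s=reg&(abs(z-.012)<.004); ys,xs=np.nonzero(s); print(cv2.minAreaRect(P[ys,xs,:2].astype(np.float32)))
E
```

```text
[ 296  201   36   71 2424] [0.5595 0.2234 0.0482] ((0.5621911883354187, 0.22224272787570953), (0.03996376320719719, 0.08991328626871109), 66.42334747314453)
[433 221  22  22 390] [0.6126 0.363  0.0487] ((0.6160984039306641, 0.3640347719192505), (0.023739581927657127, 0.024741271510720253), 72.19017791748047)
[353 227  12   8  73] [0.5723 0.2735 0.0506] ((0.5730131268501282, 0.2732714116573334), (0.011335499584674835, 0.010459774173796177), 64.74425506591797)
[466 229   2   8   8] [0.6248 0.3866 0.0495] ((0.6246010661125183, 0.38690444827079773), (0.0011367392726242542, 0.008493038825690746), 64.74015808105469)
[258 235  12   8  78] [0.5388 0.1698 0.0506] ((0.5391542315483093, 0.1693219244480133), (0.011777475476264954, 0.010306115262210369), 67.31067657470703)
[354 246  12  12 115] [0.5981 0.2654 0.0505] ((0.5979655981063843, 0.26527172327041626), (0.012070088647305965, 0.010469548404216766), 76.6797103881836)
[262 254  12  12 118] [0.5645 0.1612 0.0504] ((0.5646841526031494, 0.16075828671455383), (0.012375477701425552, 0.01032643299549818), 78.38200378417969)
((0.5755452513694763, 0.23729144036769867), (0.3227038085460663, 0.16058875620365143), 72.07918548583984)
```

Emit:
{"method": "drive_tool", "body": {"steps": [-0.0022,0.018,0.02,0,0,0,-1,-0.0022,0.018,0.02,0,0,0,-1,-0.0022,0.018,0.025,0,0,0,-1,0,0,0.03,0,0,0,-1,0,0,0.03,0,0,0,-1,0,0,0.03,0,0,0,-1,0,0,0.015,0,0,0,-1,0,0,0,0,0,0,-1]}}

```text
clock: 2.15
eef_pos: [0.5326, 0.2331, 0.1293]
tool_rot: [0.834, 0.552, -0.005, -0.001]
ft_force: [-0.6, -0.4, 0.1]
grip_width: 0.0854
```

```bash
python3 - <<'E'
from h import *
go([.537,.232,.092],66.5)
m,im,d=snap('wrist','w2')
E
```

```text
t 2.15 pos [0.5326 0.2331 0.1293] yaw 66.97 shift [0.001  0.0047 0.0373] turn [-0.39  0.4   0.47] F [-0.6 -0.4  0.1] w 0.0854
```

View pics/w2.png

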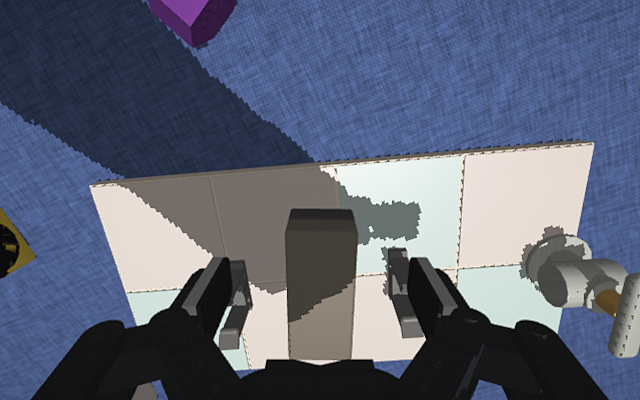

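Emit:
{"method": "drive_tool", "body": {"steps": [0.001,0.003,0,0,0,0,-0.4,0,0,0.01,0,0,0,-0.4,0,0,0.014,0,0,0,-0.4,0,0,0.013,0,0,0,-0.4,0,0,0,0,0,0,-0.4,0,0,0,0,0,0,1,0,0,0,0,0,0,1,0,0,0,0,0,0,1]}}

```text
clock: 2.87
eef_pos: [0.5403, 0.2336, 0.0984]
tool_rot: [0.835, 0.55, 0.001, 0.0]
ft_force: [0.3, 0.1, -0.9]
grip_width: 0.0393
```

Emit:
{"method": "drive_tool", "body": {"steps": [0,0,0,0,0,0,1,0,0,0,0,0,0,1,0,0,0,0,0,0,1,0,0,0,0,0,0,1]}}

```text
clock: 3.2
eef_pos: [0.5403, 0.2337, 0.0984]
tool_rot: [0.835, 0.55, 0.001, 0.0]
ft_force: [-0.1, 0.8, 5.9]
grip_width: 0.0388
```

Emit:
{"method": "drive_tool", "body": {"steps": [0,0,-0.01,0,0,0,1,0,0,-0.015,0,0,0,1,0,0,-0.015,0,0,0,1,0.002,-0.016,0,0,0,0,1,0.003,-0.025,0,0,0,0,1,0.003,-0.025,0,0,0,0,1,0.003,-0.025,0,0,0,0,1,0.003,-0.025,0,0,0,0,1]}}

```text
clock: 3.87
eef_pos: [0.4371, 0.292, 0.1369]
tool_rot: [0.835, 0.55, -0.0, -0.0]
ft_force: [0.8, 0.2, -2.5]
grip_width: 0.0386
```

Emit:
{"method": "drive_tool", "body": {"steps": [0.003,-0.016,0,0,0,0,1,0,0,0.02,0,0,0,1,0,0,0.015,0,0,0,1,0,0,0.007,0,0,0,1,0,0,0,0,0,0,1]}}

```text
clock: 4.28
eef_pos: [0.4235, 0.3001, 0.0932]
tool_rot: [0.835, 0.55, -0.002, 0.0]
ft_force: [-0.8, -0.5, -2.5]
grip_width: 0.0389
```

```bash
python3 - <<'E'
from h import *
go([.537,.232,.092],66.5)
m,im,d=snap('scene','s3');m,im,d=snap('wrist','w3')
E
```

```text
t 4.28 pos [0.4235 0.3001 0.0932] yaw 66.76 shift [-0.0178  0.1312  0.001 ] turn [-0.14  0.22  0.26] F [-0.8 -0.5 -2.5] w 0.0389
```

View pics/s3.png

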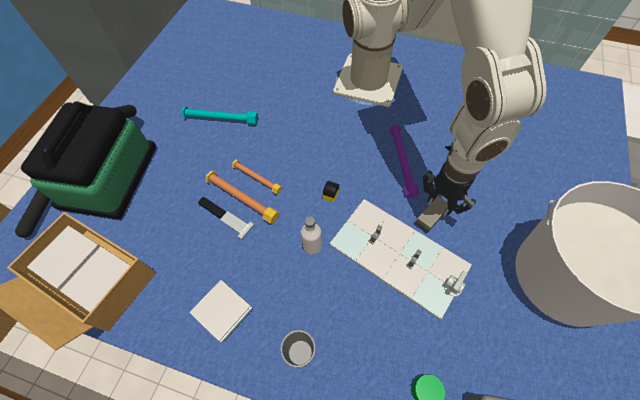

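View pics/w3.png

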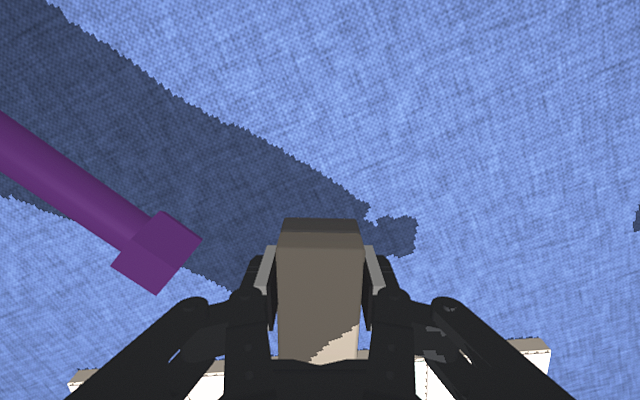

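Emit:
{"method": "drive_tool", "body": {"steps": [0,0,0.003,0,0,0,1,0,0,0.003,0,0,0,1,0,0,0,0,0,0,1,0,0,0,0,0,0,-0.4,0,0,0,0,0,0,-0.4,0,0,0,0,0,0,-0.4,0,0,-0.02,0,0,0,-0.4,0,0,-0.04,0,0,0,-0.4]}}

```text
clock: 5.05
eef_pos: [0.4222, 0.299, 0.1454]
tool_rot: [0.835, 0.55, -0.005, 0.0]
ft_force: [0.7, 0.6, -1.1]
grip_width: 0.0601
```

Emit:
{"method": "drive_tool", "body": {"steps": [0,0,-0.04,0,0,0,-0.4,0,0,-0.04,0,0,0,-0.4,0,0,-0.04,0,0,0,-0.6,0,0,-0.02,0,0,0,-1,0,0,0,0,0,0,-1]}}

```text
clock: 5.47
eef_pos: [0.427, 0.3025, 0.2957]
tool_rot: [0.835, 0.55, 0.006, -0.0]
ft_force: [-0.2, -0.3, -0.2]
grip_width: 0.0854
```

```bash
python3 - <<'E'
from h import *
go([.5454,-.209,.28],-16)
m,im,d=snap('wrist','w4')
E
```

```text
t 5.47 pos [0.427  0.3025 0.2957] yaw 66.76 shift [-0.4234  0.3105  0.0132] turn [-0.13 -0.79 82.75] F [-0.2 -0.3 -0.2] w 0.0854
```

View pics/w4.png

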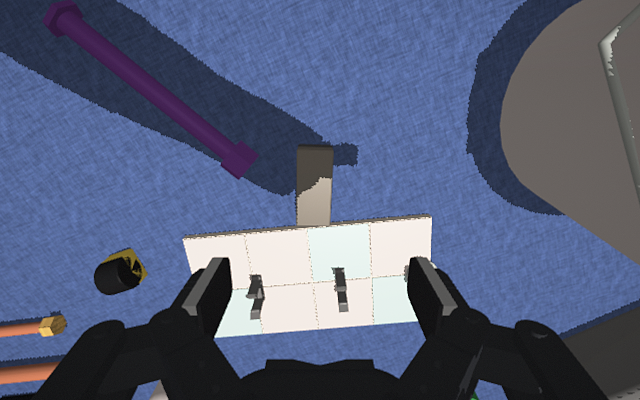

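Emit:
{"method": "drive_tool", "body": {"steps": [-0.03,0.022,0,0,0,0,-1,-0.03,0.022,0,0,0,0,-1,-0.03,0.022,0,0,0,0,-1,-0.03,0.022,0,0,0,0,-1,-0.03,0.022,0,0,0,0,-1,-0.03,0.022,0,0,0,0,-1,-0.03,0.022,0,0,0,0,-1,-0.03,0.022,0,0,0,0,-1]}}

```text
clock: 6.18
eef_pos: [0.4911, 0.0092, 0.2873]
tool_rot: [0.835, 0.55, -0.001, -0.001]
ft_force: [0.2, 0.5, -0.4]
grip_width: 0.0855
```

Emit:
{"method": "drive_tool", "body": {"steps": [-0.03,0.022,0,0,0,0,-1,-0.03,0.022,0,0,0,0,-1,-0.03,0.022,0,0,0,0,-1,-0.03,0.022,0,0,0,0,-1,0,0,0,0,0,6.9,-1,0,0,0,0,0,6.9,-1,0,0,0,0,0,6.9,-1,0,0,0,0,0,6.9,-1]}}

```text
clock: 6.85
eef_pos: [0.5245, -0.1344, 0.2868]
tool_rot: [0.943, 0.332, -0.002, -0.001]
ft_force: [-0.2, -0.5, -0.6]
grip_width: 0.0854
```

Emit:
{"method": "drive_tool", "body": {"steps": [0,0,0,0,0,6.9,-1,0,0,0,0,0,6.9,-1,0,0,0,0,0,6.9,-1,0,0,0,0,0,6.9,-1,0,0,0,0,0,6.9,-1,0,0,0,0,0,6.9,-1,0,0,0,0,0,6.9,-1,0,0,0,0,0,6.9,-1]}}

```text
clock: 7.52
eef_pos: [0.5246, -0.1338, 0.2869]
tool_rot: [0.99, -0.143, -0.002, -0.0]
ft_force: [1.3, -0.9, 0.2]
grip_width: 0.085
```

Emit:
{"method": "drive_tool", "body": {"steps": [0,0,0,0,0,0,-1]}}

```text
clock: 7.6
eef_pos: [0.5246, -0.1338, 0.2871]
tool_rot: [0.99, -0.141, -0.002, -0.0]
ft_force: [0.4, 0.2, -1.0]
grip_width: 0.0851
```

```bash
python3 - <<'E'
from h import *
go([.5454,-.209,.28],-16)
m,im,d=snap('wrist','w5')
E
```

```text
t 7.6 pos [ 0.5246 -0.1338  0.2871] yaw -16.16 shift [0.0409 0.0664 0.0069] turn [ 0.01  0.19 -0.16] F [ 0.4  0.2 -1. ] w 0.0851
```

View pics/w5.png

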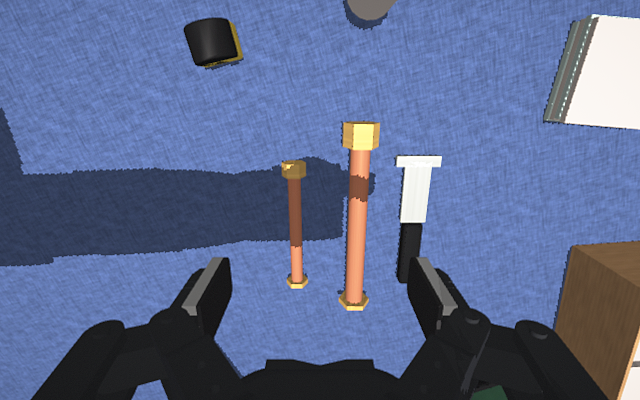

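The wrist view shows the thick pipe with nut (361,135) and collar (354,301), the thin pipe to its left at (295,225), and the knife to its right at (412,220).

```bash
python3 - <<'E'
from h import *
m,im,d=load('w5'); P=cloud(m,d); z=P[...,2]
hsv=cv2.cvtColor(im,cv2.COLOR_RGB2HSV); H,S,V=[hsv[...,i].astype(int) for i in range(3)]
mk=((H<30)&(S>90)).astype(np.uint8); mk[:,:325]=0; mk[:,385:]=0; mk[:110]=0;mk[320:]=0
ys,xs=np.nonzero(mk); 
# tube axis: per-row centre, rays onto axis height
pts=[]
for r in range(165,280,5):
    c=xs[ys==r]; e=ray(m,[[c.min()-.5,r],[c.max()+.5,r]],.017); pts.append(e.mean(0)); 
pts=np.array(pts); w=np.linalg.norm(e[0]-e[1]); print('w',w)
vx,vy,x0,y0=cv2.fitLine(pts[:,:2].astype(np.float32),cv2.DIST_L2,0,.01,.01).ravel()
if vy<0: vx,vy=-vx,-vy
print('yaw',np.degrees(np.arctan2(vy,vx)),x0,y0)
Q=P[ys,xs]; s=(Q[:,:2]-[x0,y0])@[vx,vy]; n=(Q[:,:2]-[x0,y0])@[-vy,vx]
ok=Q[:,2]>.005; print('ends',s[ok].min(),s[ok].max(), 'depthtop n',n[(Q[:,2]>.026)&(abs(s)<.05)].mean(), np.percentile(Q[(abs(s)<.05),2],95))
c=(np.percentile(s[ok],.5)+np.percentile(s[ok],99.5))/2
# nut inner edge by yellow hue
print('len',np.percentile(s[ok],99.5)-np.percentile(s[ok],.5)); print('origin',x0+vx*c,y0+vy*c)
print('grip14',x0+vx*(c+.014),y0+vy*(c+.014))
go([x0+vx*(c+.014),y0+vy*(c+.014),.17],np.degrees(np.arctan2(vy,vx))-90)
E
```

```text
w 0.021621475786701053
yaw 73.71176 0.5481664 -0.2091557
ends -0.11370672859285304 0.151833363519973 depthtop n -7.013005174343481e-06 0.028945936728273617
len 0.2642633294630944
origin 0.553692124676793 -0.19024476415545233
grip14 0.5576187011123589 -0.1768066837254215
 t 7.65 pos [ 0.5247 -0.1338  0.2873] yaw -15.91 shift [0.0438 0.0323 0.1172] turn [0.01 0.17 0.38] F [ 0.5 -0.4 -0.2] w 0.0855
```

```bash
python3 - <<'E'
from h import *
m,im,d=load('w5'); P=cloud(m,d)
x0,y0=0.5482,-0.2092;y=np.deg2rad(73.71); 
for r in list(range(114,130,1))+list(range(144,156))+list(range(288,312,2)):
    p=P[r,340+int((r<200)*20)+int((r>200)*14)]; dd=p[:2]-[x0,y0]; print(r,p.round(4),round(dd@[np.cos(y),np.sin(y)],4),im[r,357])
E
```

```text
114 [ 0.5828 -0.091   0.0016] 0.1231 [100 124 179]
115 [ 5.827e-01 -9.230e-02 -4.000e-04] 0.1219 [ 97 119 173]
116 [ 0.5823 -0.0932  0.0013] 0.1209 [ 95 116 168]
117 [ 5.822e-01 -9.440e-02  2.000e-04] 0.1197 [ 95 116 172]
118 [ 0.5818 -0.0953  0.0016] 0.1188 [ 98 121 176]
119 [ 5.816e-01 -9.650e-02  5.000e-04] 0.1176 [ 99 124 184]
120 [ 0.5813 -0.0975  0.001 ] 0.1165 [104 125 174]
121 [ 0.5801 -0.0971  0.0117] 0.1165 [130 115 107]
122 [ 0.5792 -0.0971  0.0192] 0.1163 [136 105  50]
123 [ 0.5781 -0.0969  0.0282] 0.1162 [119  88  47]
124 [ 0.5774 -0.0971  0.0339] 0.1158 [255 255 146]
125 [ 0.5772 -0.0982  0.0331] 0.1147 [255 255 171]
126 [ 0.5768 -0.0989  0.0347] 0.1139 [255 252 164]
127 [ 0.5766 -0.0999  0.0344] 0.1129 [255 251 164]
128 [ 0.5763 -0.1008  0.035 ] 0.1119 [255 252 165]
129 [ 0.5761 -0.1019  0.0341] 0.1108 [255 252 163]
144 [ 0.5724 -0.1166  0.0354] 0.0956 [255 246 151]
145 [ 0.5722 -0.1177  0.0352] 0.0946 [255 249 156]
146 [ 0.572  -0.1189  0.0343] 0.0934 [255 250 159]
147 [ 0.5717 -0.1197  0.0352] 0.0925 [255 250 159]
148 [ 0.5715 -0.121   0.0341] 0.0912 [255 253 160]
14
[... 285 characters left out ...]
0839 [242 160 117]
155 [ 0.5701 -0.1293  0.0295] 0.0828 [242 160 118]
288 [ 0.523  -0.2918  0.0278] -0.0863 [245 164 121]
290 [ 0.5224 -0.2943  0.0282] -0.089 [245 164 121]
292 [ 0.5217 -0.2968  0.0289] -0.0915 [245 165 121]
294 [ 0.5209 -0.3005  0.0277] -0.0953 [245 164 120]
296 [ 0.5201 -0.3041  0.0268] -0.099 [245 164 121]
298 [ 0.5195 -0.3058  0.0285] -0.1008 [244 163 121]
300 [ 0.5187 -0.3091  0.028 ] -0.1042 [245 162 121]
302 [ 0.5179 -0.3121  0.028 ] -0.1073 [228 143 102]
304 [ 0.5175 -0.3126  0.0311] -0.1078 [121  99  55]
306 [ 0.5171 -0.3126  0.0348] -0.1079 [229 178  98]
308 [ 0.5163 -0.3161  0.0341] -0.1115 [255 234 133]
310 [ 5.121e-01 -3.471e-01  2.000e-04] -0.1425 [220 183 180]
```

```bash
python3 - <<'E'
from h import *
go([.5525,-.1946,.165],-16.3)
E
```

```text
t 7.65 pos [ 0.5247 -0.1338  0.2873] yaw -15.91 shift [0.0438 0.0508 0.1222] turn [0.01 0.17 0.39] F [ 0.5 -0.4 -0.2] w 0.0855
```

Emit:
{"method": "drive_tool", "body": {"steps": [0.011,0.0127,0,0,0,0.4,-0.1,0.011,0.0127,0.015,0,0,0,-0.1,0.011,0.0127,0.025,0,0,0,-0.1,0.011,0.0127,0.03,0,0,0,-0.1,0,0,0.03,0,0,0,-0.1,0,0,0.022,0,0,0,-0.1,0,0,0,0,0,0,-0.1,0,0,0,0,0,0,-0.1]}}

```text
clock: 8.32
eef_pos: [0.5519, -0.1947, 0.165]
tool_rot: [0.99, -0.142, -0.002, -0.0]
ft_force: [0.2, -0.2, 1.1]
grip_width: 0.0468
```

```bash
python3 - <<'E'
from h import *
go([.5525,-.1946,.075],-16.3)
m,im,d=snap('wrist','w6')
E
```

```text
t 8.32 pos [ 0.5519 -0.1947  0.165 ] yaw -16.35 shift [ 0.0009 -0.0003  0.09  ] turn [-0.01  0.28 -0.05] F [ 0.2 -0.2  1.1] w 0.0468
```

View pics/w6.png

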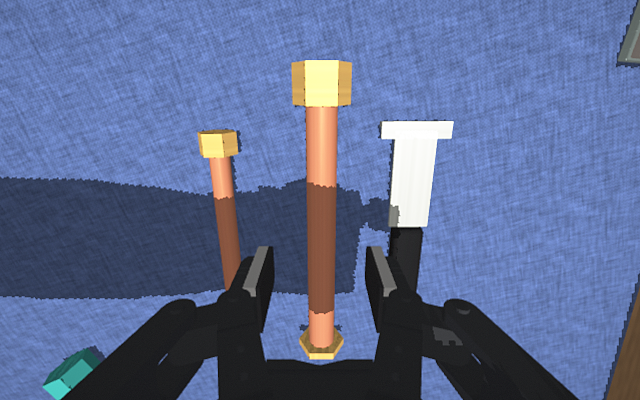

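The fingers are centred on the thick pipe (320,210), with clearance to the thin pipe and the knife. I descend.

Emit:
{"method": "drive_tool", "body": {"steps": [0.0005,0,0.025,0,0,0,-0.1,0,0,0.025,0,0,0,-0.1,0,0,0.02,0,0,0,-0.1,0,0,0.012,0,0,0,-0.1,0,0,0.006,0,0,0,-0.1,0,0,0,0,0,0,-0.1]}}

```text
clock: 8.87
eef_pos: [0.5542, -0.1952, 0.0794]
tool_rot: [0.99, -0.143, 0.0, 0.0]
ft_force: [-0.6, -0.7, 0.6]
grip_width: 0.0471
```

Emit:
{"method": "drive_tool", "body": {"steps": [0,0,0,0,0,0,1,0,0,0,0,0,0,1,0,0,0,0,0,0,1,0,0,0,0,0,0,1,0,0,0,0,0,0,1,0,0,0,0,0,0,1]}}

```text
clock: 9.37
eef_pos: [0.555, -0.1957, 0.0812]
tool_rot: [0.99, -0.143, 0.002, 0.0]
ft_force: [-1.4, 0.5, 7.0]
grip_width: 0.0199
```

Emit:
{"method": "drive_tool", "body": {"steps": [0,0,-0.01,0,0,0,1,0,0,-0.02,0,0,0,1,0,0,-0.03,0,0,0,1,0,0,-0.04,0,0,0,1,0,0,-0.04,0,0,0,1,0,0,-0.04,0,0,0,1,0,0,-0.03,0,0,0,1,0,0,0,0,0,0,1]}}

```text
clock: 10.03
eef_pos: [0.5563, -0.1962, 0.2981]
tool_rot: [0.99, -0.143, 0.007, 0.001]
ft_force: [1.1, 0.3, -0.6]
grip_width: 0.0198
```

```bash
python3 - <<'E'
from h import *
go([.572,.229,.28],-17.9)
m,im,d=snap('wrist','w7');m,im,d=snap('scene','s7')
E
```

```text
t 10.03 pos [ 0.5563 -0.1962  0.2981] yaw -16.45 shift [-0.1056 -0.4123  0.0162] turn [ 0.03 -0.86  1.45] F [ 1.1  0.3 -0.6] w 0.0198
```

View pics/w7.png

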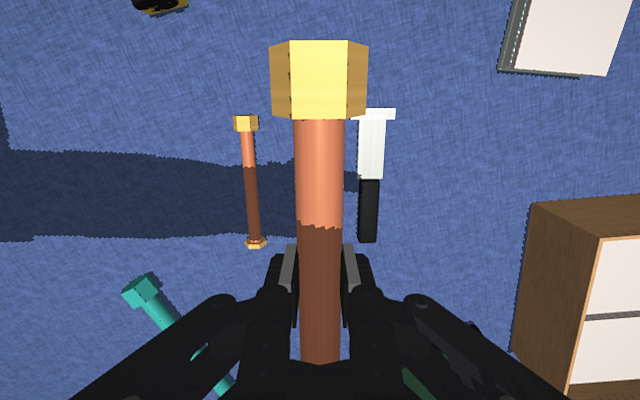

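View pics/s7.png

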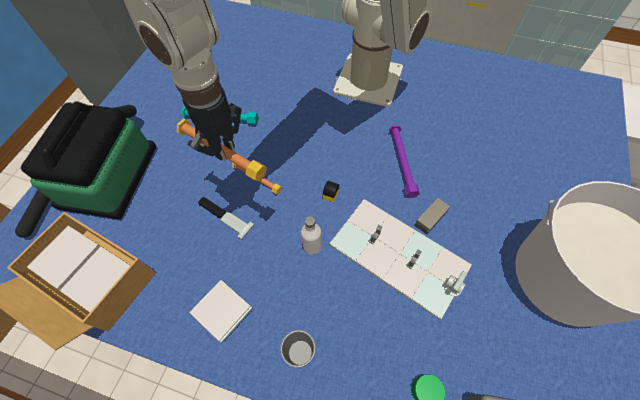

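```bash
cat > pm.py <<'E'
from h import *
def pipe(tag):
    m,im,d=load(tag); P=cloud(m,d); hsv=cv2.cvtColor(im,cv2.COLOR_RGB2HSV); H,S,V=[hsv[...,i].astype(int) for i in range(3)]
    mk=((H<32)&(S>80)).astype(np.uint8); mk[:,:265]=0; mk[:,375:]=0
    return m,im,P,mk
E
python3 - <<'E'
from pm import *
m,im,P,mk=pipe('w7')
e=np.array([0.5563,-0.1962]); y=np.deg2rad(90-16.45); u=np.array([np.cos(y),np.sin(y)])
for r in list(range(36,50,2))+list(range(110,130,4))+list(range(130,260,15))+[340,355]:
    c=np.nonzero(mk[r,280:360])[0]+280
    if not len(c): continue
    k=int(c.mean()); p=P[r,k]; dd=p[:2]-e; print(r,k,len(c),p.round(4),'s',round(dd@u,4),'n',round(dd@[-u[1],u[0]],4))
E
```

```text
40 315 41 [ 0.5839 -0.0991  0.2518] s 0.1009 n 0.001
42 318 70 [ 0.5848 -0.0999  0.2512] s 0.1004 n -0.0
44 319 80 [ 0.5849 -0.1007  0.2519] s 0.0997 n -0.0004
46 319 80 [ 0.5847 -0.1012  0.2515] s 0.0991 n -0.0004
48 319 80 [ 0.5845 -0.1018  0.2514] s 0.0985 n -0.0004
110 319 80 [ 0.5787 -0.1215  0.2507] s 0.0779 n -0.0004
114 319 80 [ 0.5783 -0.1229  0.2513] s 0.0766 n -0.0004
118 318 55 [ 0.5776 -0.1241  0.2513] s 0.0751 n -0.0
122 318 51 [ 0.5771 -0.1261  0.2454] s 0.0731 n -0.0001
126 318 51 [ 0.5766 -0.1277  0.2449] s 0.0715 n -0.0001
130 318 50 [ 0.5762 -0.1289  0.2466] s 0.0702 n -0.0001
145 318 50 [ 0.5745 -0.1346  0.2459] s 0.0642 n -0.0001
160 318 50 [ 0.5728 -0.1406  0.2449] s 0.058 n -0.0001
175 319 49 [ 0.5715 -0.1465  0.2461] s 0.052 n -0.0005
190 318 48 [ 0.5692 -0.1527  0.2457] s 0.0454 n -0.0
205 319 48 [ 0.5676 -0.1594  0.245 ] s 0.0385 n -0.0005
220 319 48 [ 0.5656 -0.1665  0.2442] s 0.0311 n -0.0005
235 319 45 [ 0.5637 -0.1728  0.2454] s 0.0245 n -0.0005
250 319 47 [ 0.5616 -0.1799  0.2454] s 0.0171 n -0.0005
340 320 41 [ 0.5476 -0.2292  0.2451] s -0.0341 n -0.001
355 320 39 [ 0.5449 -0.2383  0.2454] s -0.0436 n -0.001
```

Emit:
{"method": "drive_tool", "body": {"steps": [-0.0075,-0.015,0,0,0,0,1,-0.0075,-0.03,0,0,0,0,1,-0.0075,-0.03,0,0,0,0,1,-0.0075,-0.03,0,0,0,0,1,-0.0075,-0.03,0,0,0,0,1,-0.0075,-0.03,0,0,0,0,1,-0.0075,-0.03,0,0,0,0,1,-0.0075,-0.03,0,0,0,0,1]}}

```text
clock: 10.8
eef_pos: [0.5585, 0.0388, 0.2862]
tool_rot: [0.99, -0.143, -0.003, 0.001]
ft_force: [0.2, -0.3, -1.9]
grip_width: 0.0196
```

Emit:
{"method": "drive_tool", "body": {"steps": [-0.0075,-0.03,0,0,0,0,1,-0.0075,-0.03,0,0,0,0,1,-0.0075,-0.03,0,0,0,0,1,-0.0075,-0.03,0,0,0,0,1,-0.0075,-0.03,0,0,0,0,1,-0.0075,-0.025,0,0,0,0,1,0,0,0,0,0,1.4,1,0,0,0,0,0,0,1]}}

```text
clock: 11.47
eef_pos: [0.565, 0.2192, 0.286]
tool_rot: [0.988, -0.154, -0.002, 0.002]
ft_force: [-0.4, -0.1, -1.9]
grip_width: 0.0196
```

```bash
python3 - <<'E'
from h import *
go([.5727,.2301,.20],-17.9)
m,im,d=snap('wrist','w8')
E
```

```text
t 11.47 pos [0.565  0.2192 0.286 ] yaw -17.71 shift [ 0.0044 -0.013   0.0859] turn [0.21 0.23 0.19] F [-0.4 -0.1 -1.9] w 0.0196
```

View pics/w8.png

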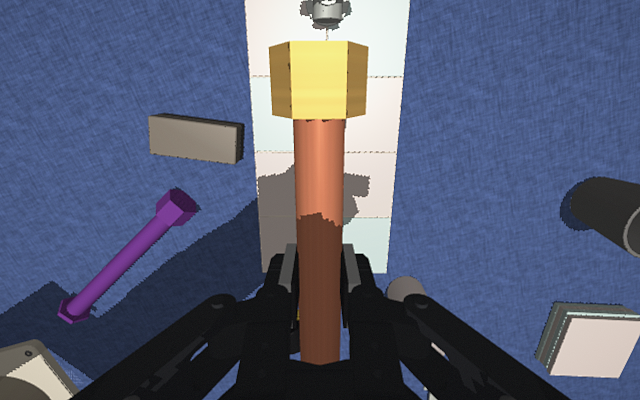

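Emit:
{"method": "drive_tool", "body": {"steps": [0.0022,-0.0065,0.02,0,0,0.2,1,0.0022,-0.0065,0.03,0,0,0,1,0,0,0.035,0,0,0,1,0,0,0.03,0,0,0,1,0,0,0.02,0,0,0,1,0,0,0,0,0,0,1,0,0,0,0,0,0,1]}}

```text
clock: 12.1
eef_pos: [0.5735, 0.2272, 0.1522]
tool_rot: [0.987, -0.158, -0.002, 0.001]
ft_force: [0.4, 0.6, -0.4]
grip_width: 0.0197
```

```bash
python3 - <<'E'
from h import *
go([.5727,.2301,.1185],-17.9)
m,im,d=snap('wrist','w9');m,im,d=snap('scene','s9');m,im,d=snap('top','t9')
c=im[140:245,170:300,::-1]; cv2.imwrite('pics/c9.png',cv2.resize(c,None,fx=5,fy=5,interpolation=cv2.INTER_CUBIC))
E
```

```text
t 12.1 pos [0.5735 0.2272 0.1522] yaw -18.15 shift [-0.0015 -0.0026  0.0337] turn [ 0.19  0.21 -0.25] F [ 0.4  0.6 -0.4] w 0.0197
```

View pics/w9.png

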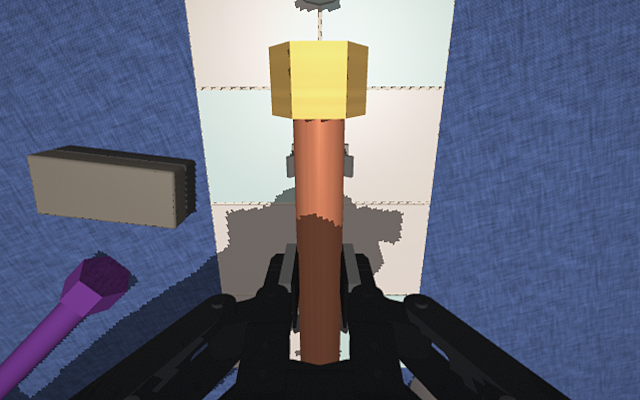

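View pics/s9.png

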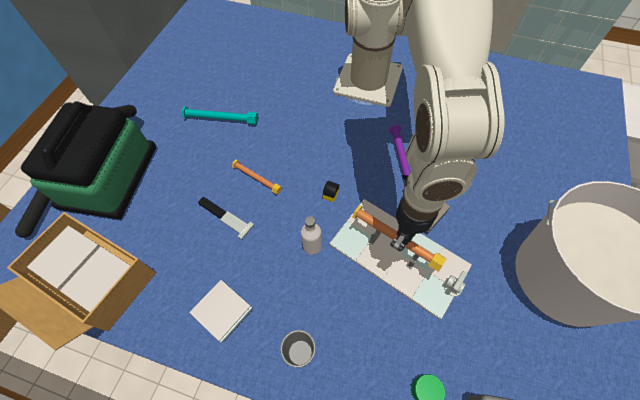

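Emit:
{"method": "drive_tool", "body": {"steps": [-0.0007,-0.0013,0.01,0,0,0,1,0,-0.0013,0.01,0,0,0,1,0,0,0.006,0,0,0,1,0,0,0.003,0,0,0,1,0,0,0,0,0,0,1]}}

```text
clock: 12.67
eef_pos: [0.5738, 0.2316, 0.1234]
tool_rot: [0.988, -0.157, -0.001, 0.001]
ft_force: [-0.1, -0.3, -1.9]
grip_width: 0.0198
```

Emit:
{"method": "drive_tool", "body": {"steps": [0,0,0.002,0,0,0,1,0,0,0,0,0,0,1]}}

```text
clock: 12.83
eef_pos: [0.5746, 0.2318, 0.1227]
tool_rot: [0.988, -0.157, -0.0, 0.0]
ft_force: [-0.6, -0.2, -1.9]
grip_width: 0.0201
```

```bash
python3 - <<'E'
from h import *
go([.5727,.2301,.1185],-17.9)
m,im,d=snap('wrist','w10')
E
```

```text
t 12.83 pos [0.5746 0.2318 0.1227] yaw -18.04 shift [-0.0013  0.0022  0.0042] turn [ 0.01  0.01 -0.14] F [-0.6 -0.2 -1.9] w 0.0201
```

View pics/w10.png

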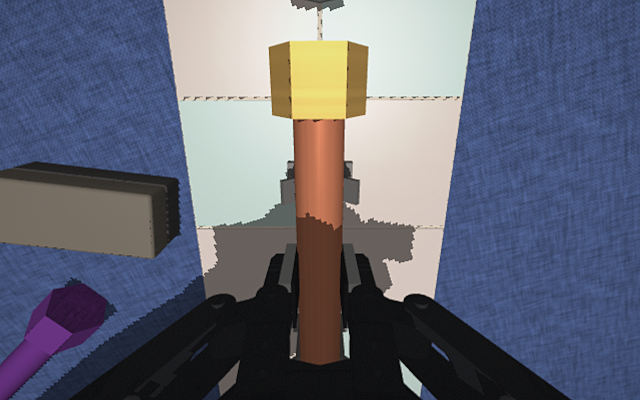

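Emit:
{"method": "drive_tool", "body": {"steps": [0,0,0.002,0,0,0,1,0,0,0.001,0,0,0,1,0,0,0,0,0,0,1]}}

```text
clock: 13.13
eef_pos: [0.5746, 0.2317, 0.1198]
tool_rot: [0.988, -0.157, -0.0, 0.0]
ft_force: [-0.4, -0.9, -1.6]
grip_width: 0.0198
```

Emit:
{"method": "drive_tool", "body": {"steps": [0,0,0.001,0,0,0,1,0,0,0,0,0,0,1]}}

```text
clock: 13.3
eef_pos: [0.5747, 0.2318, 0.1189]
tool_rot: [0.988, -0.157, 0.0, -0.0]
ft_force: [0.5, 0.1, -1.3]
grip_width: 0.0193
```

Emit:
{"method": "drive_tool", "body": {"steps": [0,0,0.001,0,0,0,1,0,0,0,0,0,0,1]}}

```text
clock: 13.47
eef_pos: [0.5749, 0.2319, 0.1183]
tool_rot: [0.988, -0.157, 0.0, -0.0]
ft_force: [-0.8, -0.4, -0.3]
grip_width: 0.0196
```

```bash
python3 - <<'E'
from h import *
from workcell import bot
for i in range(1): print(bot.get_obs()['ft_force'],bot.get_obs()['ft_torque'])
m,im,d=snap('wrist','w11')
P=cloud(m,d)
for r in (44,80,130,145,190,220): print(r,P[r,319].round(4))
E
```

```text
[-0.77055194 -0.41967877 -0.27333922] [ 0.00056217  0.04255692 -0.06733795]
44 [0.6055 0.327  0.0713]
80 [0.6019 0.316  0.0706]
130 [0.5963 0.2988 0.0672]
145 [0.5944 0.2929 0.0652]
190 [0.5886 0.2751 0.0655]
220 [0.5843 0.2619 0.065 ]
```

Emit:
{"method": "drive_tool", "body": {"steps": [0,0,0,0,0,0,0.3,0,0,0,0,0,0,0.1,0,0,0,0,0,0,-0.1,0,0,0,0,0,0,-0.1,0,0,0,0,0,0,-0.1]}}

```text
clock: 13.93
eef_pos: [0.5747, 0.2318, 0.1179]
tool_rot: [0.988, -0.157, 0.0, 0.0]
ft_force: [-0.1, 0.6, -0.7]
grip_width: 0.0469
```

Emit:
{"method": "drive_tool", "body": {"steps": [0,0,-0.01,0,0,0,-0.1,0,0,-0.015,0,0,0,-0.1,0,0,-0.02,0,0,0,-0.1,0,0,-0.02,0,0,0,-0.1,0,0,-0.02,0,0,0,0,0,0,0,0,0,0,0]}}

```text
clock: 14.43
eef_pos: [0.5769, 0.2327, 0.2087]
tool_rot: [0.988, -0.157, 0.004, -0.002]
ft_force: [0.5, -0.0, 0.8]
grip_width: 0.0426
```

```bash
python3 - <<'E'
from h import *
go([.569,.2155,.16],-17.9)
m,im,d=snap('wrist','w12')
P=cloud(m,d)
for r in range(30,370,20): print(r,P[r,318:321].mean(0).round(4))
m,im,d=snap('scene','s12')
E
```

```text
t 14.43 pos [0.5769 0.2327 0.2087] yaw -18.05 shift [-0.0025  0.0191  0.0486] turn [-0.34 -0.41 -0.15] F [ 0.5 -0.   0.8] w 0.0426
30 [0.6165 0.3519 0.0292]
50 [0.6131 0.3411 0.0123]
70 [0.6073 0.3244 0.0718]
90 [0.6036 0.3132 0.072 ]
110 [0.5997 0.3012 0.0654]
130 [0.5957 0.2887 0.0653]
150 [0.5914 0.2756 0.0649]
170 [0.587  0.2621 0.0656]
190 [0.5824 0.2478 0.0651]
210 [0.5776 0.2333 0.0658]
230 [0.5725 0.2176 0.0653]
250 [0.5673 0.2015 0.0655]
270 [0.5619 0.185  0.0662]
290 [0.5559 0.1666 0.0653]
310 [0.5499 0.1482 0.0656]
330 [0.5436 0.1288 0.0659]
350 [0.5386 0.1134 0.0714]
```

View pics/w12.png

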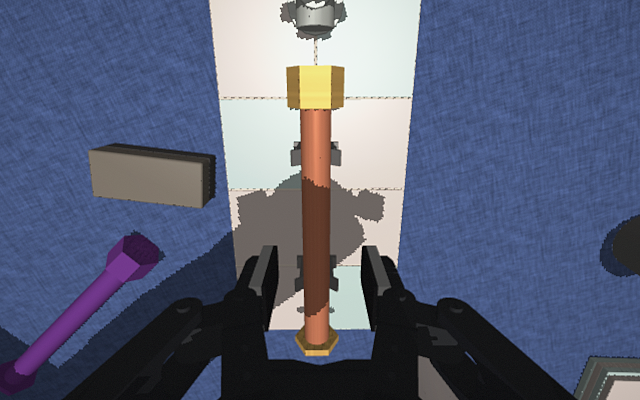

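View pics/s12.png

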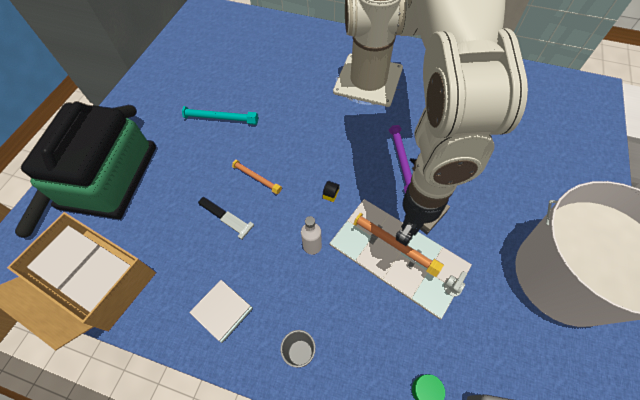

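```bash
python3 - <<'E'
from h import *
m,im,d=load('w12'); hsv=cv2.cvtColor(im,cv2.COLOR_RGB2HSV); H,S,V=[hsv[...,i].astype(int) for i in range(3)]
mk=(H<25)&(S>90); pts=[]
for r in list(range(112,140,3))+list(range(170,250,5)):
    c=np.nonzero(mk[r,295:345])[0]+295
    pts.append(ray(m,[[c.min()-.5,r],[c.max()+.5,r]],.0545).mean(0))
p=np.array(pts)[:,:2]; vx,vy,x0,y0=cv2.fitLine(p.astype(np.float32),cv2.DIST_L2,0,.01,.01).ravel()
print(np.degrees(np.arctan2(vy,vx))%180,x0,y0)
o=np.array([.5684,.2168]); s=(o-[x0,y0])@[vx,vy]; q=np.array([x0,y0])+s*np.array([vx,vy]); print('foot',q, 'off',o-q)
go([q[0],q[1],.145],-17.9)
E
```

```text
72.05096 0.5818363 0.2543114
foot [0.56956293 0.21642328] off [-0.00116293  0.00037672]
 t 14.53 pos [0.5753 0.2321 0.2046] yaw -18.05 shift [-0.0007  0.0168  0.0595] turn [-0.12 -0.14 -0.15] F [-0.2  0.1 -0.2] w 0.0429
```

Emit:
{"method": "drive_tool", "body": {"steps": [-0.0007,0.0085,0,0,0,0,1,0,0.0085,0,0,0,0,1,0,0,0,0,0,0,1,0,0,0,0,0,0,1,0,0,0.02,0,0,0,1,0,0,0.02,0,0,0,1,0,0,0.012,0,0,0,1,0,0,0,0,0,0,1]}}

```text
clock: 15.2
eef_pos: [0.5667, 0.215, 0.1472]
tool_rot: [0.988, -0.157, -0.003, 0.002]
ft_force: [-0.3, 0.4, -1.0]
grip_width: 0.0
```

```bash
python3 - <<'E'
from h import *
go([.5696,.2164,.1385],-17.9)
m,im,d=snap('wrist','w13')
E
```

```text
t 15.2 pos [0.5667 0.215  0.1472] yaw -18.06 shift [ 0.0024 -0.0022  0.0086] turn [ 0.24  0.32 -0.15] F [-0.3  0.4 -1. ] w 0.0
```

View pics/w13.png

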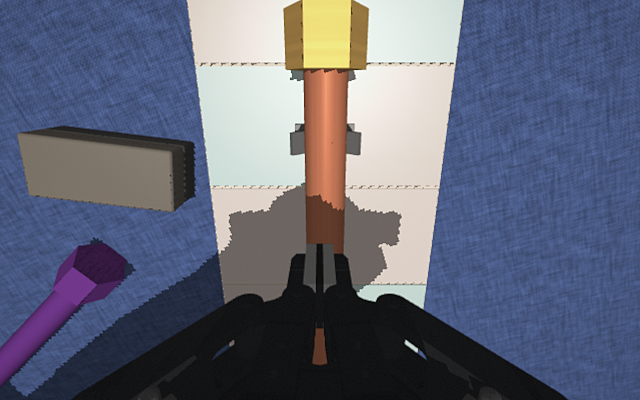

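Emit:
{"method": "drive_tool", "body": {"steps": [0.002,-0.002,0,0,0,0,1,0,0,0.004,0,0,0,1,0,0,0.004,0,0,0,1,0,0,0,0,0,0,1]}}

```text
clock: 15.58
eef_pos: [0.5712, 0.2172, 0.1427]
tool_rot: [0.988, -0.157, -0.0, -0.0]
ft_force: [-0.3, 0.0, 0.1]
grip_width: 0.0001
```

Emit:
{"method": "drive_tool", "body": {"steps": [0,0,0.002,0,0,0,1,0,0,0.002,0,0,0,1,0,0,0,0,0,0,1]}}

```text
clock: 15.83
eef_pos: [0.571, 0.2171, 0.1386]
tool_rot: [0.988, -0.157, -0.0, 0.0]
ft_force: [-0.3, 0.1, -0.1]
grip_width: 0.0
```

Emit:
{"method": "drive_tool", "body": {"steps": [-0.001,0,0.002,0,0,0,1,0,0,0.002,0,0,0,1,0,0,0,0,0,0,1]}}

```text
clock: 16.08
eef_pos: [0.5709, 0.2177, 0.136]
tool_rot: [0.988, -0.157, 0.001, -0.001]
ft_force: [-0.8, -0.0, 4.0]
grip_width: -0.0003
```

Emit:
{"method": "drive_tool", "body": {"steps": [0,0,0.002,0,0,0,1,0,0,0.002,0,0,0,1,0,0,0,0,0,0,1]}}

```text
clock: 16.33
eef_pos: [0.5714, 0.2182, 0.1331]
tool_rot: [0.988, -0.157, 0.002, -0.001]
ft_force: [-0.7, 0.2, 8.5]
grip_width: -0.0001
```

Emit:
{"method": "drive_tool", "body": {"steps": [0,0,0.002,0,0,0,1,0,0,0.002,0,0,0,1,0,0,0,0,0,0,1]}}

```text
clock: 16.58
eef_pos: [0.5713, 0.2182, 0.1282]
tool_rot: [0.988, -0.157, 0.001, -0.001]
ft_force: [1.0, 2.6, 4.6]
grip_width: 0.0002
```

Emit:
{"method": "drive_tool", "body": {"steps": [0,0,0.002,0,0,0,1,0,0,0.002,0,0,0,1,0,0,0,0,0,0,1]}}

```text
clock: 16.83
eef_pos: [0.571, 0.217, 0.1241]
tool_rot: [0.988, -0.157, 0.001, 0.0]
ft_force: [0.4, -2.8, 5.1]
grip_width: 0.0003
```

Emit:
{"method": "drive_tool", "body": {"steps": [0,0,0.002,0,0,0,1,0,0,0.002,0,0,0,1,0,0,0,0,0,0,1]}}

```text
clock: 17.08
eef_pos: [0.5711, 0.217, 0.1204]
tool_rot: [0.988, -0.157, 0.001, 0.0]
ft_force: [0.2, -1.8, 9.7]
grip_width: -0.0
```

Emit:
{"method": "drive_tool", "body": {"steps": [0,0,0.002,0,0,0,1,0,0,0.001,0,0,0,1,0,0,0,0,0,0,1]}}

```text
clock: 17.33
eef_pos: [0.5721, 0.2167, 0.1201]
tool_rot: [0.988, -0.157, 0.003, -0.0]
ft_force: [-2.9, -5.7, 21.1]
grip_width: 0.0002
```

```bash
python3 - <<'E'
from h import *
go([.5696,.2164,.121],-17.9)
m,im,d=snap('wrist','w14')
P=cloud(m,d)
for r in (20,40,60,80,100,150,170,190,210): print(r,P[r,321:324].mean(0).round(4))
E
```

```text
t 17.33 pos [0.5721 0.2167 0.1201] yaw -18.11 shift [-0.0023  0.001  -0.0009] turn [-0.06 -0.35 -0.21] F [-2.9 -5.7 21.1] w 0.0002
20 [0.6077 0.3216 0.0533]
40 [0.6054 0.3147 0.055 ]
60 [0.6032 0.3078 0.0541]
80 [0.601  0.3007 0.0478]
100 [0.5985 0.2928 0.0472]
150 [0.5917 0.2719 0.0484]
170 [0.5887 0.2627 0.048 ]
190 [0.5857 0.2533 0.0481]
210 [0.5825 0.2435 0.0485]
```

View pics/w14.png

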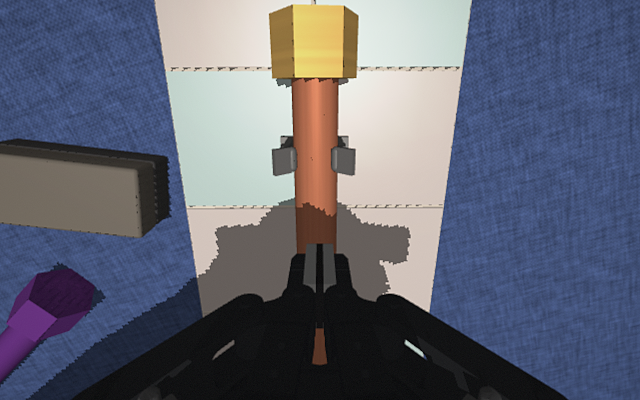

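Top is at 48 mm and the force climbed to 21 N, so the pipe has bottomed. I retreat and check both clips.

Emit:
{"method": "drive_tool", "body": {"steps": [0,0,-0.01,0,0,0,1,0,0,-0.02,0,0,0,1,0,0,-0.03,0,0,0,1,0,0,-0.04,0,0,0,1,0,0,-0.04,0,0,0,0.5,0,0,-0.03,0,0,0,0,0,0,0,0,0,0,-0.5,0,0,0,0,0,0,-0.5]}}

```text
clock: 18.05
eef_pos: [0.571, 0.2178, 0.2878]
tool_rot: [0.988, -0.157, 0.002, -0.001]
ft_force: [0.7, -0.2, 0.0]
grip_width: 0.0483
```

```bash
python3 - <<'E'
from h import *
go([.5696,.2164,.121],-17.9)
m,im,d=snap('wrist','w15'); P=cloud(m,d); hsv=cv2.cvtColor(im,cv2.COLOR_RGB2HSV); H,S,V=[hsv[...,i].astype(int) for i in range(3)]
mk=(H<32)&(S>80); o=np.array([.5684,.2168]); y=np.deg2rad(72.1); u=np.array([np.cos(y),np.sin(y)])
for r in range(80,370,8):
    c=np.nonzero(mk[r,280:360])[0]+280
    if len(c)<5: continue
    k=int(np.median(c)); p=P[r,k-1:k+2].mean(0); dd=p[:2]-o; print(r,k,len(c),'x',round(dd@u,4),'y',round(dd@[-u[1],u[0]],4),'z',p[2].round(4))
snap('scene','s15')
m,im,d=snap('top','t15')
c=im[140:300,160:440,::-1]; cv2.imwrite('pics/c15.png',cv2.resize(c,None,fx=2.8,fy=2.8,interpolation=cv2.INTER_CUBIC))
E
```

```text
t 18.05 pos [0.571  0.2178 0.2878] yaw -18.04 shift [-0.0014  0.0022  0.1668] turn [-0.15 -0.18 -0.14] F [ 0.7 -0.2  0. ] w 0.0483
80 317 40 x 0.0941 y -0.0007 z 0.055
88 317 22 x 0.0872 y -0.0006 z 0.0486
96 317 22 x 0.08 y -0.0006 z 0.0492
104 317 22 x 0.0727 y -0.0006 z 0.0486
112 318 21 x 0.0652 y -0.0015 z 0.0481
120 318 17 x 0.0577 y -0.0015 z 0.0484
128 317 18 x 0.0501 y -0.0005 z 0.0493
136 317 20 x 0.0422 y -0.0004 z 0.0483
144 317 20 x 0.0343 y -0.0004 z 0.0481
152 317 20 x 0.0261 y -0.0004 z 0.0478
160 317 20 x 0.0181 y -0.0003 z 0.0487
168 318 21 x 0.0098 y -0.0013 z 0.0488
176 317 20 x 0.0012 y -0.0003 z 0.0483
184 318 19 x -0.0075 y -0.0013 z 0.0482
192 318 19 x -0.0163 y -0.0012 z 0.0483
200 318 19 x -0.0251 y -0.0012 z 0.0487
208 318 20 x -0.0341 y -0.0012 z 0.0489
216 318 20 x -0.0435 y -0.0011 z 0.0484
224 318 15 x -0.0529 y -0.0011 z 0.0486
232 318 19 x -0.0626 y -0.0011 z 0.0485
240 318 19 x -0.0726 y -0.001 z 0.048
248 318 18 x -0.0823 y -0.001 z 0.0485
256 318 18 x -0.0926 y -0.001 z 0.0483
264 318 32 x -0.1028 y -0.0009 z 0.0486
272 318 22 x -0.1097 y -0.0009 z 0.0542
312 293 13 x -0.2043 y 0.0338 z 0.0064
320 290 22 x -0.2042 y 0.0366 z 0.022
328 302 5 x -0.1191 y 0.0131 z 0.1306
360 350 12 x 0.0137 y -0.0108 z 0.2897
```

View pics/w15.png

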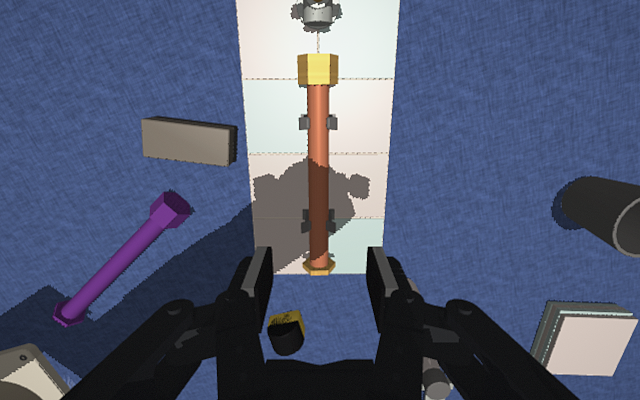

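View pics/s15.png

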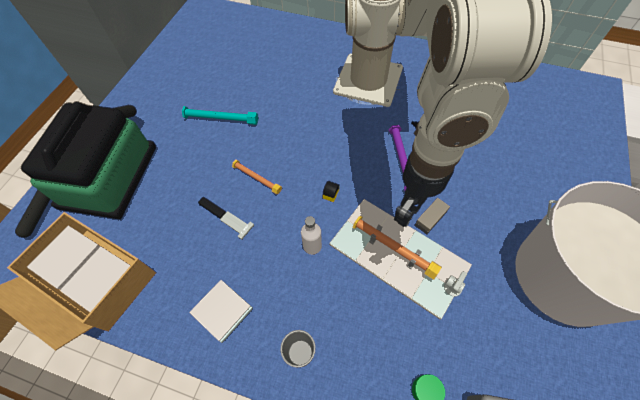

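View pics/c15.png

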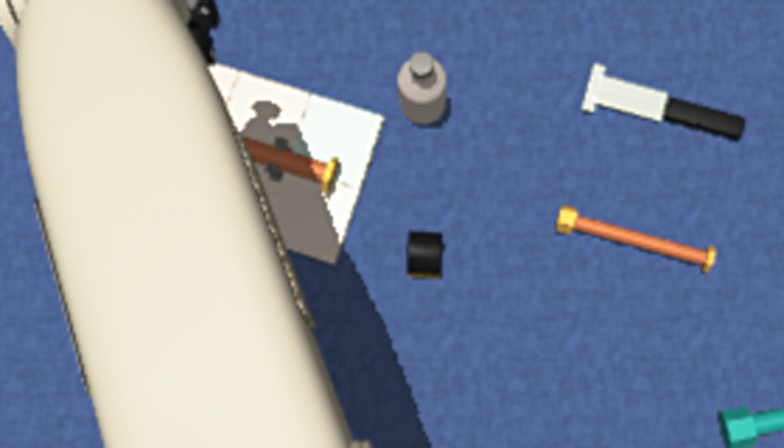

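The pipe's top reads 48 to 49 mm along its whole length (level and home), and the nut sits between the clip and the valve. The bystanders look unmoved and the gripper is clear, so I'm handing in.

```bash
python3 - <<'E'
from workcell import job_done
print(job_done())
E
```

```text
the job is handed in; nothing more can be done
None
```

The job is done and was handed in at about 18 s on the robot's clock (limit 61 s). The hand-in returns no verdict.

- **Stone:** I gripped the rubbing stone by its free end, lifted it out, and set it on the table beside the panel, clear of the channel.
- **Pipe laid:** I set the thick copper pipe level across both clip mouths, nut towards the valve, and let go with its axis at 54.5 mm. A look after I let go showed its top level at about 65.5 mm.
- **Pipe pressed:** With closed fingertips midway between the clips I pressed straight down. The force rose to 8.5 N, dropped as the clips snapped, then climbed to 21 N when the pipe bottomed.

**Last checks:**
- The tube's top reads 48 to 49 mm from collar to nut, so it is home and level.
- It is within about 1.5 mm of the centre line.
- The nut starts at about x = 88 mm, past the valve clip, which puts the nut end at about 115 mm.
- The thin pipe, knife, bottle and tape measure look unmoved in the pictures. I did not measure them again.
- The gripper was clear of everything, and no check failed. The two cameras disagreed by up to 1.7 mm on where the clips are.

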